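# Seat the tasting tray on its stand

## Robot

A 7-joint arm with a two-finger parallel gripper is mounted at the origin on the work surface. World frame = base frame: x ahead of the robot, y to its left, z up, the work surface at z = 0. Lengths are in m, angles in rad, forces in N, time in s.
With the tool pointing down it reaches from about 0.4 to 0.875 m from the base axis. Payload 19.3 kg.
Tool frame: the origin (TCP) lies on the front face of the gripper's body, between the roots of the fingers; the fingertips stand 73 mm ahead of it and the grasp point (between the pads) lies 54 mm ahead of it; z points along the fingers, y is the direction in which the jaws open and shut (so a half turn about z gives the same grasp; the last joint's range is limited). The gripper opens to 85 mm and grips with 20 to 120 N. Pads are 22 mm wide; open, the fingers measure 114 mm over their backs; the gripper's body (76 mm by 85 mm) begins 54 mm behind the grasp point. The pads swing forward as they close: fully open they stand 13 mm farther back than shut.
Start: joints at [1.266, 0.521, -0.036, 1.599, 0.021, 1.021, -0.113], TCP at [0.145, -0.608, 0.304] pointing down, gripper open.
Joint ranges: [-2.91, 2.91], [-0.3, 2.13], [-1.5, 1.42], [0.17, 2.43], [-1.26, 4.41], [0.16, 1.93], [-2.52, 2.52]. Speed limits (rad/s): [1.89, 1.89, 2.39, 2.39, 3.01, 3.01, 3.01].

## Interface

Orientations are given as a rotation vector (axis times angle).
In Python, from cell import read_state, cams, workorder gives the robot as it stands.
- The arm moves only by the tool drive_tool, never from a script. Its argument "steps" is a list of rows, each an object of numbers: "dx", "dy", "dz": the shift along the tool's x, y, z in mm; "roll": the turn about the tool's z in rad. A call has 1 to 12 rows; each row shifts and turns the pose as measured when the row begins, along the tool's axes as they then stand; what a row does not reach is not made up. A row lasts 1/8 s, in which the tool goes at most 62.5 mm and 10.7 degrees, less where a joint would pass 70% of its speed; a pose out of reach is approached as far as the arm can. A call with a gripper value outside its range is refused whole. "jaw" is the closure, from 0 (fully open) to 1 (shut), set as the call begins (left out, the last holds). The fingers move at their own pace and stop on an object; "grip_force" is the grip in N (left out, the last holds). Time passes only in rows, so rows that do not move let the fingers close. It gives the time, the measured TCP pose, the force and the opening at its end, in the units of the state.
- read_state(): the state, without advancing time (a new reading comes with each control period).
- cams.grab_frame(name): name is "scene" or "top" or "wrist"; returns the picture (384x512x3 uint8, blue, green, red); there is no depth.
- cams.calibration(name): a dict with "fx", "fy", "cx", "cy" (pixels), "k1" (the pictures are not rectified: a ray, as slopes to the right and down, at radius r is drawn at 1 + k1 r^2 times it, then the intrinsics apply), "xyz" and "attitude" of the camera in the world; the wrist camera has in their place "T_tool_cam" (4x4, takes a point from camera to tool coordinates, whose origin is the TCP and whose axes are the flange's). Camera axes: x right, y down, z forward; pixel columns grow to the right and rows downward; lengths in m; the calibration is good to about 2 mm. A picture is of the moment at which its call begins: read the wrist's pose just before it. calibration takes no time and is no camera call.
- workorder.finish_job(): hands the job in, once; it reports no verdict.
The state is a dict: "clock": time; "joints": joint angles; "qd": joint speeds; "joint_torque": joint torques, N m; "ee_pos": TCP position; "tcp_rot": TCP orientation; "wrist_force": force on the tool from outside, world axes, zero at the start; "moment": the same for the moment, N m; "grip_width": finger opening in m.
Only numpy, scipy, OpenCV 4.12 (cv2) and the standard library are available. Lean on these libraries where they do the work, as an engineer would, in place of code of your own. Each camera call takes 0.05 s, during which the arm holds its last target.

## Task

On the shop counter the round divided tasting tray stands raised and turned on its stand. Turn the tray with a fingertip, pushing on its dividers, until the notch in its rim is over the pin that stands up from the stand's ear, then press it down fully home. Nothing is to be picked up: never pull the tray upwards, leave everything else where it stands, and finish with your hand clear.

Things in the scene. Friction and masses are not known exactly. Their poses are not given: they have to be found in the camera images.
- stand: the fixed grey sample stand; origin on the table under the tray's vertical axis, x towards the pin. Foot 140 mm across, 16 mm high; a flat ear, 36 mm wide and 14 mm high, reaches out to 130 mm from the axis and shows beyond the tray's rim
- pin_top (a point): the middle of the top of the steel locating pin: an upright flat pin with a flat top, 12 mm thick and 26 mm long (its length points at the tray's axis), on the stand's ear. This point is 48 mm above the table and 97 mm from the axis; the pin's outer 10 mm show from above beyond the tray's rim. Fixed to the stand.
- tray_notch (a point): middle of the only notch in the rim of the round white tray, 97 mm from the tray's axis, level with the top of the tray's floor. Notch 20 mm wide, cut about 19 mm inward through rim and floor. Tray 200 mm across; floor 6 mm thick, its underside 50 mm above the table as found and 38 mm when seated; a lip on the rim rises 10 mm above the floor.
- tray_hub (a point): centre of the flat top of the tray's round hub (42 mm across), on the tray's vertical axis, 24 mm above the tray's floor: 80 mm above the table as found, 68 mm when seated. The tray cannot tip or leave its axis.
- rib_mid (a point): middle of the top edge of the divider opposite the notch, 62 mm from the axis. The tray has three straight upright dividers, 6 mm thick and 18 mm high above the floor, from the hub out to 97 mm, at 60, 180 and 300 degrees from the notch: the notch lies midway between two of them.
- tray (a joint): turn of the tray about its upright axis, rad, growing anticlockwise seen from above; the notch is over the pin at 0 and at every whole turn (2 pi). It turns endlessly either way; friction of 0.12 N m (about 2 N of push at a divider's middle) holds it where it is left.
- spindle (a joint): how far the tray has been pressed down, m: 0 as found, 0.012 fully seated on a hard stop, negative if pulled up. A tight sleeve holds it where it is left; a push of 2 to 5 N slides it down slowly. With the notch off the pin the rim lands on the pin after 2 mm and stops; over the pin (4 mm play each way) it goes all the way.
- jar: small closed amber glass jar, 56 mm across, 75 mm tall, beside the stand; origin at the centre of its underside
- dish: small white bowl, 76 mm across, 35 mm high, beside the stand; origin at the centre of its underside
- scoop: round steel scoop with a wooden handle, 160 mm long, lying beside the stand; origin on its underside, x along its length
- apple: apple, 74 mm across, about 65 mm high, on the left of the table; origin at the centre of its underside
- guava: greenish guava, 66 mm across, about 58 mm high, on the left of the table; origin at the centre of its underside
- calculator: black desk calculator, 150 x 100 x 20 mm, on the right of the table; origin at the centre of its underside
- mug: blue mug with one handle, 76 mm across, 85 mm tall, on the right of the table; origin at the centre of its underside

How it is judged:
At the end, for the whole second after the job is handed in: The tray is at rest, pressed down at least 9.5 of its 12 mm, its notch around the pin (middle of the notch within 5.5 mm of the pin, seen from above); all the other things on the counter within 30 mm of where they stood (value of joint spindle above 0.0095 m and horizontal distance between tray_notch and pin_top below 0.0055 m and velocity of joint tray between -0.05 and 0.05 rad/s and velocity of joint spindle between -0.005 and 0.005 m/s and distance of each of jar, dish, scoop, apple, guava, calculator, mug from where it was at the start of the episode below 0.03 m); the robot touches nothing.
It fails at once if the tray is pulled up by more than 4 mm (value of joint spindle below -0.004 m).
It fails at once if one of the other things on the counter is moved, lifted or knocked over (more than 30 mm) (distance of any of jar, dish, scoop, apple, guava, calculator, mug from where it was at the start of the episode above 0.03 m).
It also fails if it takes over 51 s, if anything falls off the work surface, if the arm or the gripper's body presses on something with over 40 N, if the wrist force passes 120 N, or if a joint passes its speed limit or range.

## Working session

There is one attempt and no reset: what is moved stays moved. The work goes in short steps, Python scripts to look and compute and a tool call to move; the robot and the scene stay as the last step left them, time stands still between calls to the robot, and variables do not carry over. Pictures are saved under pics/ and viewed, and the job is handed in when it is done.

Besides the shell and the picture viewer there is one more tool, called after "Request:" by a JSON object that holds its "method" and its "body", one argument or row to a line. drive_tool: Moves the arm, as the interface text tells. Its arguments: {"type":"object","properties":{"steps":{"type":"array"},"jaw":{"type":"number"},"grip_force":{"type":"number"}},"required":["steps"]}

```bash
ls; mkdir -p pics; python3 - <<'E'
from cell import read_state, cams, workorder
import cv2
print(read_state())
for n in ("scene","top","wrist"):
    print(n,cams.calibration(n)); cv2.imwrite(f"pics/{n}0.png",cams.grab_frame(n))
E
```

```text
pics
{'clock': 0.0, 'joints': array([ 1.26579306,  0.52198565, -0.03635507,  1.59998557,  0.02118496,
        1.0211459 , -0.11282298]), 'qd': array([-1.15499675e-03, -1.11313847e-03,  2.20788230e-04,  3.93091544e-04,
       -1.13748000e-03, -5.10851698e-06,  1.30173518e-03]), 'joint_torque': array([-3.35135583e-04, -9.27121997e+01,  1.97981916e+00, -3.69929123e+01,
        1.77342421e-02,  8.25119350e-03,  6.21912045e-05]), 'ee_pos': array([ 0.14533399, -0.60760095,  0.30335109]), 'tcp_rot': array([-3.11885352e+00, -3.67822855e-01,  2.97455022e-04]), 'wrist_force': array([1.30788173, 0.56890099, 0.07373988]), 'moment': array([ 0.00122902,  0.0129647 , -0.01199506]), 'grip_width': 0.0853538372314396}
scene {'fx': 381.7791587087599, 'fy': 381.7791587087599, 'cx': 250.44014209969095, 'cy': 193.4863003841693, 'k1': 0.005055966283574326, 'xyz': array([1.02791926, 0.76757015, 1.06439896]), 'attitude': array([-0.73137108, -2.63913303,  1.04587294])}
top {'fx': 454.97765191285544, 'fy': 454.97765191285544, 'cx': 246.5037840231129, 'cy': 190.12828008351107, 'k1': -0.05913062245609403, 'xyz': array([ 0.33733454, -0.01091499,  1.43845887]), 'attitude': array([-2.13246477,  2.15911587, -0.17216451])}
wrist {'fx': 288.9021935721489, 'fy': 288.9021935721489, 'cx': 256.0689763511375, 'cy': 192.3313641409788, 'k1': -0.06913302223743369, 'T_tool_cam': array([[-2.45971954e-04, -9.45355282e-01, -3.26041914e-01,
         8.49762038e-02],
       [ 9.99999877e-01, -3.72588571e-04,  3.25898743e-04,
        -6.58254619e-05],
       [-4.29569589e-04, -3.26041794e-01,  9.45355258e-01,
        -6.92172933e-02],
       [ 0.00000000e+00,  0.00000000e+00,  0.00000000e+00,
         1.00000000e+00]])}
```

View pics/scene0.png

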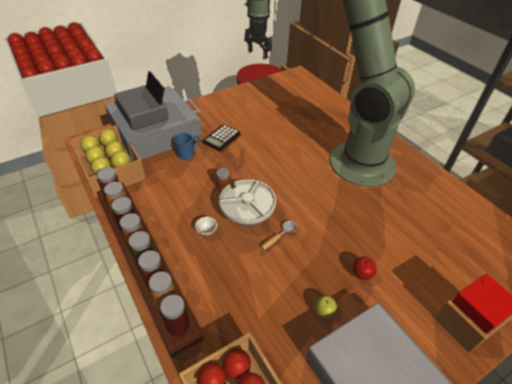

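View pics/top0.png

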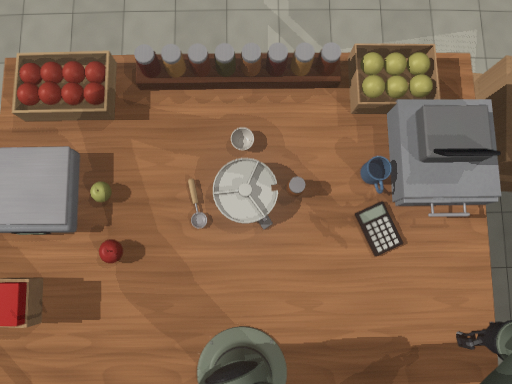

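Both views show the tray near (245,190) in top, the jar at (297,186), the dish at (242,139) and the scoop at (198,205). Next I'll zoom in and measure.

```bash
cat > h.py <<'E'
import numpy as np, cv2
from scipy.spatial.transform import Rotation as R
from cell import read_state, cams
def pose(n,st=None):
    c=cams.calibration(n)
    if n=="wrist":
        T=np.eye(4);T[:3,:3]=R.from_rotvec(st['tcp_rot']).as_matrix();T[:3,3]=st['ee_pos'];T=T@c['T_tool_cam']
        return c,T[:3,:3],T[:3,3]
    return c,R.from_rotvec(c['attitude']).as_matrix(),np.array(c['xyz'])
def ray(n,u,v,z,st=None):
    c,Rm,o=pose(n,st)
    p=np.array([(u-c['cx'])/c['fx'],(v-c['cy'])/c['fy']]);q=p.copy()
    for _ in range(20): q=p/(1+c['k1']*(q@q))
    d=Rm@np.array([q[0],q[1],1]); return o+d*(z-o[2])/d[2]
def proj(n,P,st=None):
    c,Rm,o=pose(n,st); q=Rm.T@(np.array(P)-o); q=q[:2]/q[2]; q=q*(1+c['k1']*(q@q))
    return np.array([q[0]*c['fx']+c['cx'],q[1]*c['fy']+c['cy']])
E
python3 - <<'E'
from h import *
im=cv2.imread('pics/top0.png')
x0,y0,x1,y1=165,115,325,235
cv2.imwrite('pics/top0z.png',cv2.resize(im[y0:y1,x0:x1],None,fx=5,fy=5,interpolation=cv2.INTER_CUBIC))
for n,z in(("hub",.08),):print(ray("top",245,190,z))
for nm,u,v,z in (("jar",297,186,.075),("dish",242,139,.035),("scoopbowl",200,220,.02),("handleend",193,181,.01),("notch",273,187,.056),("ear",266,224,.014)): print(nm,ray("top",u,v,z).round(3))
E
```

```text
[ 0.54618629 -0.01845853  0.08      ]
jar [ 0.557 -0.177  0.075]
dish [ 0.717 -0.011  0.035]
scoopbowl [0.462 0.123 0.02 ]
handleend [0.588 0.146 0.01 ]
notch [ 0.558 -0.105  0.056]
ear [ 0.448 -0.083  0.014]
```

View pics/top0z.png

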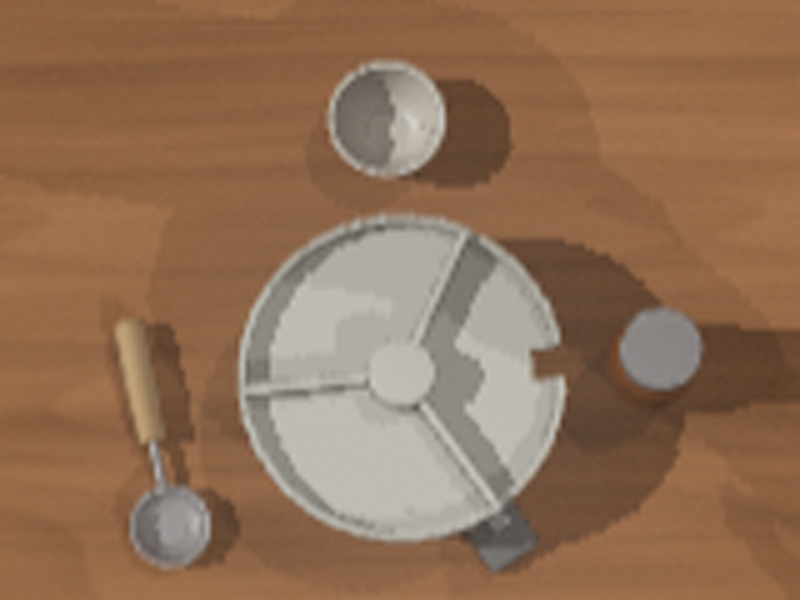

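View pics/wrist0.png

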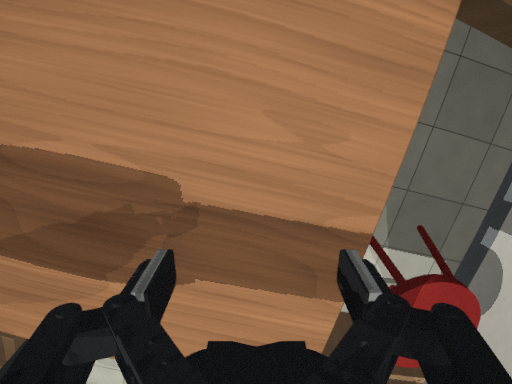

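The zoomed view puts the hub at (401,374), the notch mouth at (548,363), the pin just outside the rim at about (503,522), and the ear end at about (515,555).

```bash
python3 - <<'E'
from h import *
im=cv2.imread('pics/top0.png')
f=lambda X,Y:(165+(X+.5)/5-.5,115+(Y+.5)/5-.5)
# tray by mask
hsv=cv2.cvtColor(im,cv2.COLOR_BGR2HSV)
m=((hsv[...,1]<60)&(hsv[...,2]>90)).astype(np.uint8); m[:, :205]=0;m[:,285:]=0;m[:152]=0;m[226:]=0
cs,_=cv2.findContours(m,cv2.RETR_EXTERNAL,cv2.CHAIN_APPROX_NONE);c=max(cs,key=cv2.contourArea)
pts=np.array([ray("top",*p[0],.066)[:2] for p in c])
A=np.c_[2*pts,np.ones(len(pts))]
keep=np.ones(len(pts),bool)
for _ in range(6):
    s=np.linalg.lstsq(A[keep],(pts[keep]**2).sum(1),rcond=None)[0];ctr=s[:2];r=np.sqrt(s[2]+ctr@ctr);keep=abs(np.hypot(*(pts-ctr).T)-r)<.0025
print("rim",ctr,r,keep.mean())
hub=ray("top",*f(401,374),.08)[:2];print("hub",hub)
C=(ctr)
def pol(nm,X,Y,z):
    p=ray("top",*f(X,Y),z)[:2];d=p-C;print(nm,p.round(4),np.hypot(*d).round(4),np.degrees(np.arctan2(d[1],d[0])).round(1))
pol("notch inner",533,364,.056);pol("notch up",558,346,.066);pol("notch low",564,377,.066)
pol("ribL",248,389,.074);pol("ribT",467,236,.074);pol("ribB",500,505,.074)
pol("pin",503,522,.048);pol("ear c1",536,546,.014);pol("ear c2",497,571,.014)
for s in ["jar 661 349 .075","dish 387 119 .035","scoop 170 525 .02"]:
    a=s.split();pol(a[0],*map(float,a[1:]))
z=im[195:235,245:285];cv2.imwrite('pics/ear.png',cv2.resize(z,None,fx=14,fy=14,interpolation=cv2.INTER_NEAREST))
im=cv2.imread('pics/scene0.png');cv2.imwrite('pics/scz.png',cv2.resize(im[160:240,200:300],None,fx=7,fy=7,interpolation=cv2.INTER_CUBIC))
E
```

```text
rim [ 0.54913538 -0.01848581] 0.09933295859251026 0.7963800904977375
hub [ 0.54802754 -0.0178771 ]
notch inner [ 0.557  -0.0993] 0.0812 -84.4
notch up [ 0.5664 -0.1143] 0.0973 -79.8
notch low [ 0.5472 -0.1175] 0.099 -91.1
ribL [0.5409 0.075 ] 0.0938 95.1
ribT [ 0.6341 -0.0594] 0.0943 -25.7
ribB [ 0.4685 -0.0765] 0.0994 -144.3
pin [ 0.4605 -0.0794] 0.1076 -145.5
ear c1 [ 0.4481 -0.1015] 0.1307 -140.6
ear c2 [ 0.4328 -0.0767] 0.1301 -153.4
jar [ 0.5623 -0.1763] 0.1583 -85.2
dish [ 0.7191 -0.0112] 0.1702 2.4
scoop [0.4636 0.1273] 0.169 120.4
```

View pics/ear.png

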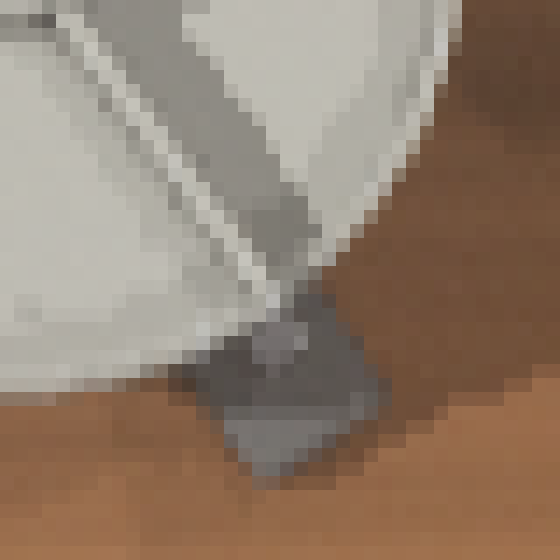

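View pics/scz.png

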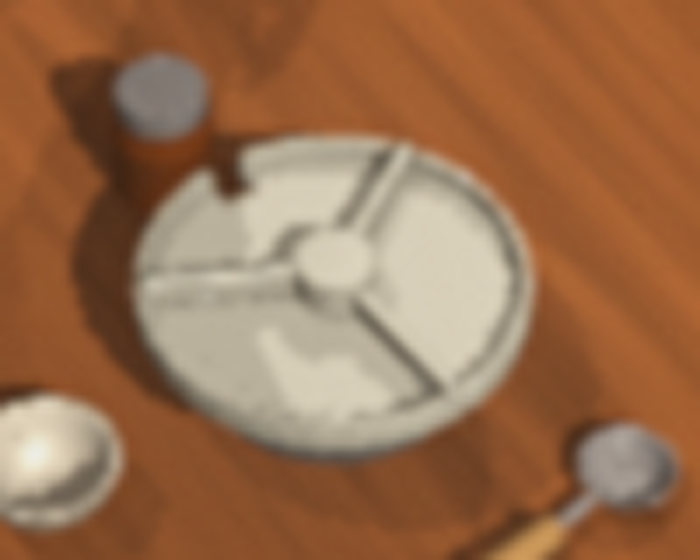

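```bash
cat >> h.py <<'E'
def totool(d,st=None):
    st=st or read_state(); return R.from_rotvec(st['tcp_rot']).inv().apply(d)*1000
def yaw(st):
    x=R.from_rotvec(st['tcp_rot']).as_matrix()[:,0]; return np.degrees(np.arctan2(x[1],x[0]))
E
python3 - <<'E'
from h import *
st=read_state();p=st['ee_pos'];print(yaw(st))
a=np.array([.40,-.33,.30]);b=np.array([.50,.03,.30])
print(totool(a-p),totool(b-a))
E
```

```text
13.446010654710177
[ 312.29568842 -210.83868067    3.62603563] [ 1.80969387e+02 -3.26879181e+02  2.86033910e-01]
```

Request:
{"method": "drive_tool", "body": {
  "steps": [
    {"dx": 45, "dy": -30},
    {"dx": 45, "dy": -30},
    {"dx": 45, "dy": -30},
    {"dx": 45, "dy": -30},
    {"dx": 45, "dy": -30},
    {"dx": 45, "dy": -30},
    {"dx": 42, "dy": -31},
    {"dx": 30, "dy": -54},
    {"dx": 30, "dy": -54},
    {"dx": 30, "dy": -54},
    {"dx": 30, "dy": -54},
    {"dx": 30, "dy": -54}
  ],
  "jaw": 1
}}

```text
invalid input
```

Request:
{"method": "drive_tool", "body": {
  "steps": [
    {"dx": 45, "dy": -30, "dz": 0, "roll": 0},
    {"dx": 45, "dy": -30, "dz": 0, "roll": 0},
    {"dx": 45, "dy": -30, "dz": 0, "roll": 0},
    {"dx": 45, "dy": -30, "dz": 0, "roll": 0},
    {"dx": 45, "dy": -30, "dz": 0, "roll": 0},
    {"dx": 45, "dy": -30, "dz": 0, "roll": 0},
    {"dx": 42, "dy": -31, "dz": 0, "roll": 0},
    {"dx": 30, "dy": -54, "dz": 0, "roll": 0},
    {"dx": 30, "dy": -54, "dz": 0, "roll": 0},
    {"dx": 30, "dy": -54, "dz": 0, "roll": 0},
    {"dx": 30, "dy": -54, "dz": 0, "roll": 0},
    {"dx": 30, "dy": -54, "dz": 0, "roll": 0}
  ],
  "jaw": 1,
  "grip_force": 30
}}

```text
clock: 1.65
ee_pos: [0.4903, -0.0234, 0.3022]
tcp_rot: [-3.12, -0.356, 0.001]
wrist_force: [0.5, -0.7, 0.6]
grip_width: 0.0
```

```bash
python3 - <<'E'
from h import *
st=read_state();im=cams.grab_frame("wrist");cv2.imwrite('pics/w1.png',im)
import pickle;pickle.dump(st,open('w1.pkl','wb'))
for P in [(.549,-.018,.08),(.5415,.08,.074),(.468,-.072,.048),(.557,-.115,.056)]: print(proj("wrist",P,st).round(1))
E
```

```text
[264.2 121.4]
[166.9 106.4]
[291.7 197.1]
[351.9 133.1]
```

View pics/w1.png

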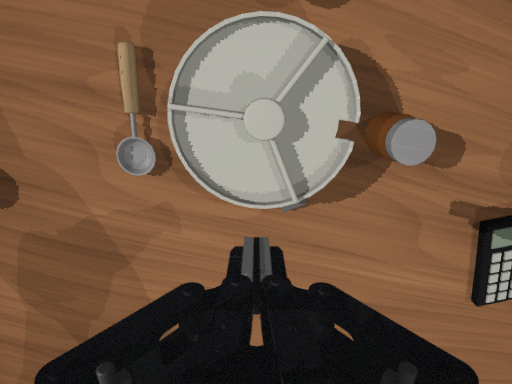

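The wrist view puts the hub at (264,120), within 1.5 px of prediction. The left rib ends at (170,106) and the notch is at (340,130). Next I roll the hand so its x axis is radial over the compartment behind the left rib.

Request:
{"method": "drive_tool", "body": {
  "steps": [
    {"dx": 0, "dy": 0, "dz": 0, "roll": -0.18},
    {"dx": 0, "dy": 0, "dz": 0, "roll": -0.18},
    {"dx": 0, "dy": 0, "dz": 0, "roll": -0.18},
    {"dx": 0, "dy": 0, "dz": 0, "roll": -0.18},
    {"dx": 0, "dy": 0, "dz": 0, "roll": -0.18},
    {"dx": 0, "dy": 0, "dz": 0, "roll": -0.18},
    {"dx": 0, "dy": 0, "dz": 0, "roll": -0.18},
    {"dx": 0, "dy": 0, "dz": 0, "roll": -0.18},
    {"dx": 0, "dy": 0, "dz": 0, "roll": -0.18},
    {"dx": 0, "dy": 0, "dz": 0, "roll": -0.18},
    {"dx": 0, "dy": 0, "dz": 0, "roll": 0}
  ]
}}

```text
clock: 3.08
ee_pos: [0.4912, -0.0128, 0.301]
tcp_rot: [-1.564, -2.719, -0.005]
wrist_force: [-1.2, -0.0, 0.1]
grip_width: -0.0
```

```bash
python3 - <<'E'
from h import *
st=read_state();p=st['ee_pos'];print(p,yaw(st),st['joints'].round(2))
C=np.array([.5485,-.018]);t=np.radians(122)
T=np.r_[C+.062*np.array([np.cos(t),np.sin(t)]),.180];print(T,totool(T-p))
im=cams.grab_frame("wrist");cv2.imwrite('pics/w2.png',im)
E
```

```text
[ 0.49117866 -0.0128041   0.30097191] 120.17598239888585 [ 0.44  0.38 -0.68  1.92  0.28  0.94  0.16]
[0.51564501 0.03457898 0.18      ] [ 27.97881987  44.93259925 121.14539981]
```

View pics/w2.png

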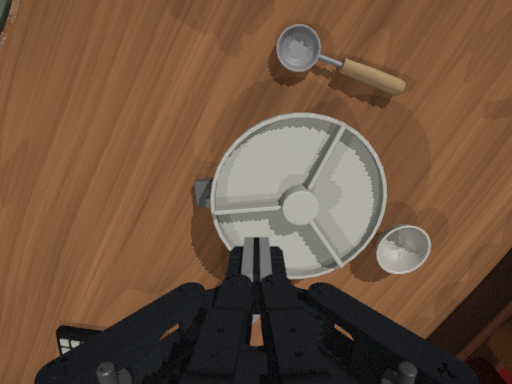

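The ear shows at (203,193) and the hub at (300,207), and the rib to push points up-right to (342,127). I'll move in above the compartment.

Request:
{"method": "drive_tool", "body": {
  "steps": [
    {"dx": 10, "dy": 15, "dz": 30, "roll": 0},
    {"dx": 10, "dy": 15, "dz": 30, "roll": 0},
    {"dx": 8, "dy": 15, "dz": 30, "roll": 0},
    {"dx": 0, "dy": 0, "dz": 30, "roll": 0},
    {"dx": 0, "dy": 0, "dz": 0, "roll": 0}
  ]
}}

```text
clock: 3.75
ee_pos: [0.5173, 0.0352, 0.1782]
tcp_rot: [-1.602, -2.699, -0.003]
wrist_force: [-0.1, 0.0, 0.2]
grip_width: 0.0001
```

```bash
python3 - <<'E'
from h import *
st=read_state();p=st['ee_pos'];print(p,yaw(st),st['wrist_force'])
C=np.array([.5485,-.018]);t=np.radians(122)
T=np.r_[C+.062*np.array([np.cos(t),np.sin(t)]),.138];print(T,totool(T-p))
im=cams.grab_frame("wrist");cv2.imwrite('pics/w3.png',im)
E
```

```text
[0.51731618 0.03515552 0.17815343] 118.60580012490684 [-0.11273745  0.04146905  0.18587356]
[0.51564501 0.03457898 0.138     ] [ 0.15308112 -1.75679186 40.15362275]
```

View pics/w3.png

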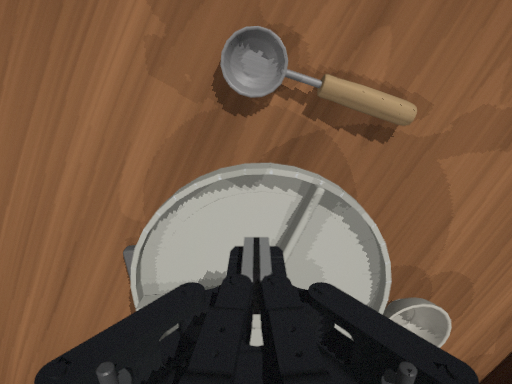

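The fingertips at (256,240) are over the floor, clear to the left of the rib at (305,215). I'll descend to 9 mm above the floor.

Request:
{"method": "drive_tool", "body": {
  "steps": [
    {"dx": 0, "dy": 0, "dz": 20, "roll": 0},
    {"dx": 0, "dy": 0, "dz": 19, "roll": 0},
    {"dx": 0, "dy": 0, "dz": 0, "roll": 0}
  ]
}}

```text
clock: 4.18
ee_pos: [0.5197, 0.035, 0.1428]
tcp_rot: [1.609, 2.695, 0.008]
wrist_force: [-0.5, -0.6, 0.2]
grip_width: -0.0001
```

```bash
python3 - <<'E'
from h import *
st=read_state();p=st['ee_pos'];print(p,yaw(st),st['wrist_force'])
C=np.array([.5485,-.018]);d=p[:2]-C;print(np.hypot(*d),np.degrees(np.arctan2(d[1],d[0])))
E
```

```text
[0.51971505 0.03503743 0.14278043] 118.30985810898649 [-0.50715825 -0.64957607  0.17589995]
0.0603451983850333 118.48996780994118
```

Request:
{"method": "drive_tool", "body": {
  "steps": [
    {"dx": 0, "dy": 0, "dz": 4, "roll": 0},
    {"dx": 0, "dy": 3, "dz": 0, "roll": 0.05},
    {"dx": 0, "dy": 5, "dz": 0, "roll": 0.09},
    {"dx": 0, "dy": 5, "dz": 0, "roll": 0.09},
    {"dx": 0, "dy": 5, "dz": 0, "roll": 0.09},
    {"dx": 0, "dy": 5, "dz": 0, "roll": 0.09}
  ]
}}

```text
clock: 4.92
ee_pos: [0.5424, 0.042, 0.1418]
tcp_rot: [2.141, 2.294, 0.011]
wrist_force: [-3.4, 0.3, -2.0]
grip_width: 0.0001
```

```bash
cat > s.py <<'E'
from h import *
import sys
st=read_state();p=st['ee_pos'];print(st['clock'],p.round(4),"yaw",yaw(st).round(1),st['wrist_force'].round(1))
C=np.array([.5485,-.018]);d=p[:2]-C;print("r",np.hypot(*d).round(4),"ang",np.degrees(np.arctan2(d[1],d[0])).round(1))
n=sys.argv[1]
im=cams.grab_frame("top");cv2.imwrite(f'pics/{n}.png',im)
cv2.imwrite(f'pics/{n}z.png',cv2.resize(im[140:240,195:305],None,fx=6,fy=6,interpolation=cv2.INTER_CUBIC))
E
python3 s.py t1
```

```text
4.925 [0.5424 0.042  0.1418] yaw 93.9 [-3.4  0.3 -2. ]
r 0.0603 ang 95.8
```

View pics/t1z.png

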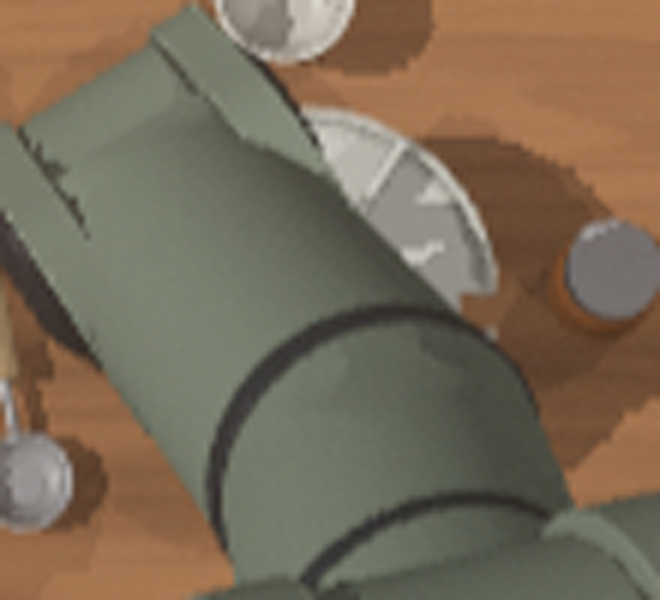

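Request:
{"method": "drive_tool", "body": {
  "steps": [
    {"dx": 0, "dy": 5, "dz": 2, "roll": 0.09},
    {"dx": 0, "dy": 5, "dz": 2, "roll": 0.09},
    {"dx": 0, "dy": 5, "dz": 2, "roll": 0.09},
    {"dx": 0, "dy": 5, "dz": 0, "roll": 0.09},
    {"dx": 0, "dy": 5, "dz": 0, "roll": 0.09},
    {"dx": 0, "dy": 5, "dz": 0, "roll": 0.09}
  ]
}}

```text
clock: 5.72
ee_pos: [0.5681, 0.0404, 0.1377]
tcp_rot: [-2.683, -1.624, -0.004]
wrist_force: [-9.9, 7.0, 1.9]
grip_width: -0.0002
```

```bash
python3 s.py t2;python3 -c "
from h import *
cv2.imwrite('pics/w4.png',cams.grab_frame('wrist'));cv2.imwrite('pics/s4.png',cv2.resize(cams.grab_frame('scene')[140:260,170:330],None,fx=5,fy=5,interpolation=cv2.INTER_CUBIC))"
```

```text
5.725 [0.5681 0.0404 0.1377] yaw 62.4 [-9.9  7.   1.9]
r 0.0617 ang 71.4
```

View pics/w4.png

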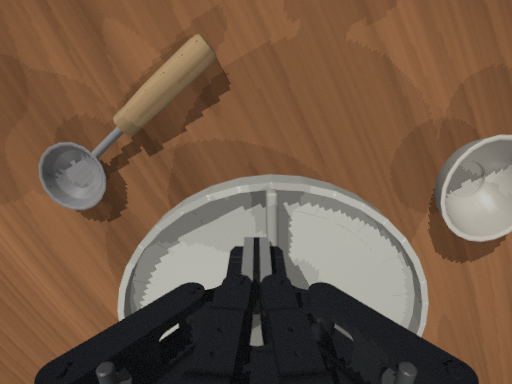

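View pics/s4.png

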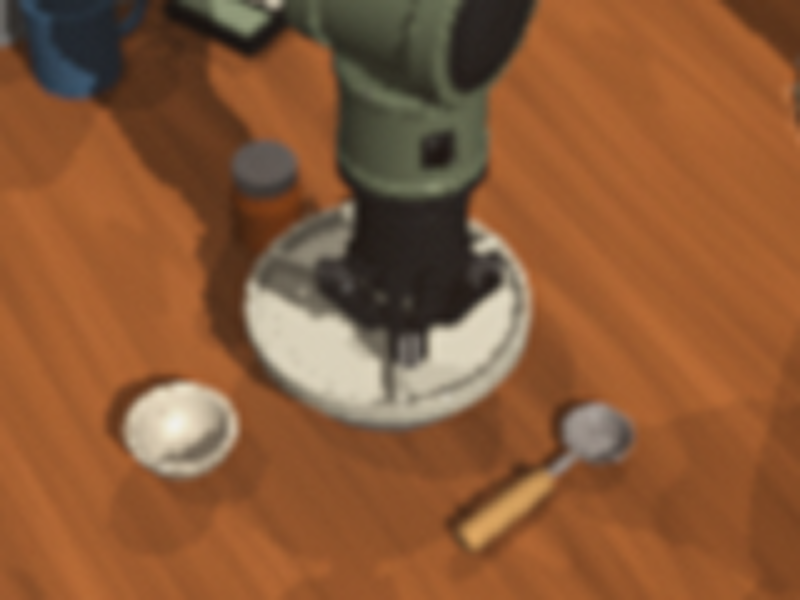

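The tip is against the rib: in the wrist view the rib's outer end is at (271,189), just right of the finger. Yaw leads the arc angle by 9°, so I'll roll less from here.

```bash
cat > rib.py <<'E'
from h import *
import sys
st=read_state()
C=np.array([.5485,-.018])
for a in sys.argv[1:]:
    u,v=map(float,a.split(','));q=ray("wrist",u,v,.074,st)[:2]-C;print("rib",np.hypot(*q).round(4),np.degrees(np.arctan2(q[1],q[0])).round(1))
E
python3 rib.py 271,190 272,215
```

```text
rib 0.1013 63.4
rib 0.0881 63.1
```

Request:
{"method": "drive_tool", "body": {
  "steps": [
    {"dx": 0, "dy": 4, "dz": 0, "roll": 0.04},
    {"dx": 0, "dy": 4, "dz": 0, "roll": 0.05},
    {"dx": 0, "dy": 4, "dz": 0, "roll": 0.05}
  ]
}}

```text
clock: 6.25
ee_pos: [0.5748, 0.0383, 0.1377]
tcp_rot: [-2.779, -1.439, 0.005]
wrist_force: [-9.9, 7.8, 4.1]
grip_width: -0.0001
```

```bash
python3 s.py t3;python3 -c "
from h import *
cv2.imwrite('pics/w5.png',cams.grab_frame('wrist'))"
```

```text
6.25 [0.5748 0.0383 0.1377] yaw 54.8 [-9.9  7.8  4.1]
r 0.0621 ang 64.9
```

View pics/w5.png

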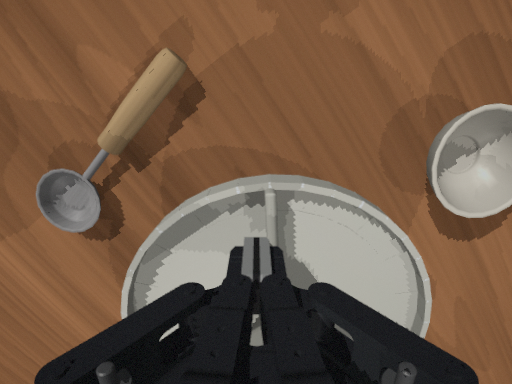

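```bash
python3 rib.py 269,190 272,215; python3 -c "
from h import *
st=read_state();print(st['moment'],st['wrist_force'],st['ee_pos'])
print(proj('wrist',(.5485+.1*.5736,-.018+.1*.819,.066),st),proj('wrist',(.5485+.1*.5736,-.018+.1*.819,.064),st))"
```

```text
rib 0.1015 57.4
rib 0.0882 56.7
[1.48477025 1.84491153 0.10802741] [-6.00814223  7.62847128  3.02450547] [0.57499719 0.03809926 0.13774277]
[276.69846648 187.6616932 ] [276.48078746 186.47530364]
```

Request:
{"method": "drive_tool", "body": {
  "steps": [
    {"dx": 0, "dy": -1, "dz": -2, "roll": 0},
    {"dx": 0, "dy": 0, "dz": 0, "roll": 0}
  ]
}}

```text
clock: 6.6
ee_pos: [0.5741, 0.0391, 0.1404]
tcp_rot: [-2.778, -1.443, 0.003]
wrist_force: [0.1, 0.4, 0.2]
grip_width: 0.0003
```

```bash
python3 -c "
from h import *
st=read_state();print(st['moment'],st['wrist_force'],st['ee_pos'])"
```

```text
[-0.0058068  -0.02251865 -0.02487229] [0.13502918 0.38785908 0.20843342] [0.57411657 0.039086   0.14042496]
```

Request:
{"method": "drive_tool", "body": {
  "steps": [
    {"dx": 0, "dy": 4, "dz": 0, "roll": 0.0},
    {"dx": 0, "dy": 4, "dz": 0, "roll": 0.05},
    {"dx": 0, "dy": 4, "dz": 0, "roll": 0.05},
    {"dx": 0, "dy": 4, "dz": 0, "roll": 0.05}
  ]
}}

```text
clock: 7.1
ee_pos: [0.585, 0.0327, 0.1403]
tcp_rot: [-2.872, -1.229, 0.009]
wrist_force: [-6.6, 7.2, 3.5]
grip_width: 0.0002
```

```bash
python3 s.py t4;python3 -c "
from h import *
cv2.imwrite('pics/w6.png',cams.grab_frame('wrist'))"
```

```text
7.1 [0.585  0.0327 0.1403] yaw 46.3 [-6.6  7.2  3.5]
r 0.0624 ang 54.2
```

View pics/w6.png

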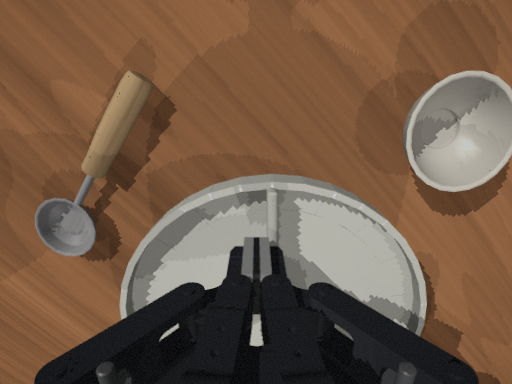

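View pics/t4z.png

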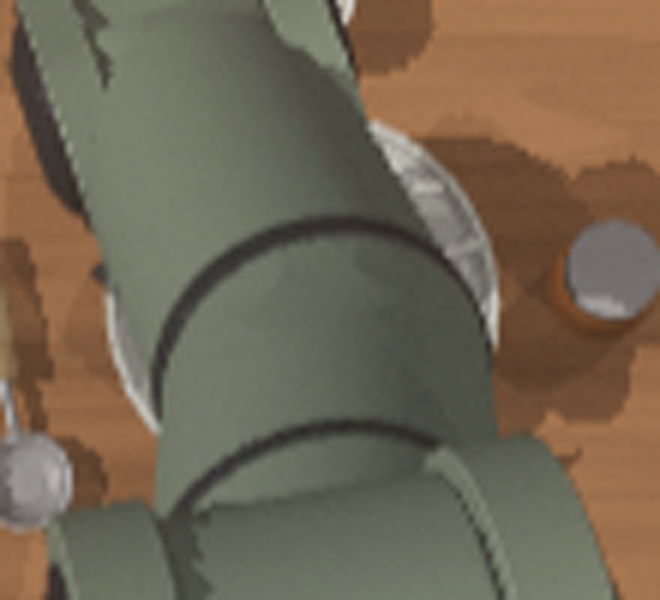

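```bash
python3 rib.py 272,190 272,215
```

```text
rib 0.1013 47.0
rib 0.0878 46.9
```

Request:
{"method": "drive_tool", "body": {
  "steps": [
    {"dx": 0, "dy": 4, "dz": 0, "roll": 0.05},
    {"dx": 0, "dy": 4, "dz": 0, "roll": 0.05},
    {"dx": 0, "dy": 4, "dz": 0, "roll": 0.05},
    {"dx": 0, "dy": 3, "dz": 0, "roll": 0.05},
    {"dx": 0, "dy": -3, "dz": 0, "roll": 0},
    {"dx": 0, "dy": -3, "dz": -25, "roll": 0},
    {"dx": -30, "dy": 0, "dz": -50, "roll": 0},
    {"dx": -50, "dy": 0, "dz": -30, "roll": 0},
    {"dx": -50, "dy": 0, "dz": -30, "roll": 0},
    {"dx": -30, "dy": 0, "dz": -30, "roll": 0},
    {"dx": 0, "dy": 0, "dz": 0, "roll": 0}
  ]
}}

```text
clock: 8.57
ee_pos: [0.4586, -0.0687, 0.3108]
tcp_rot: [-2.978, -0.945, 0.011]
wrist_force: [0.5, 0.1, -0.7]
grip_width: 0.0001
```

```bash
python3 s.py t5;python3 -c "
from h import *
import pickle
st=read_state();pickle.dump(st,open('w7.pkl','wb'))
cv2.imwrite('pics/w7.png',cams.grab_frame('wrist'))"
```

```text
8.575 [ 0.4586 -0.0687  0.3108] yaw 35.2 [ 0.5  0.1 -0.7]
r 0.1032 ang -150.6
```

View pics/w7.png

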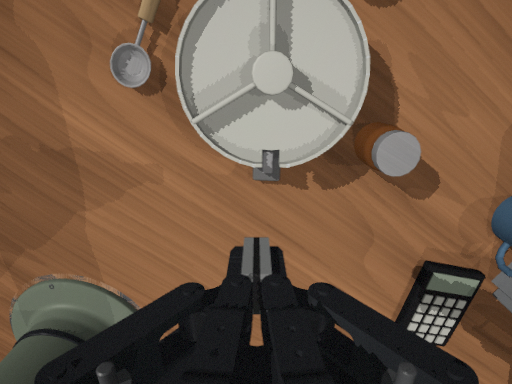

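View pics/t5z.png

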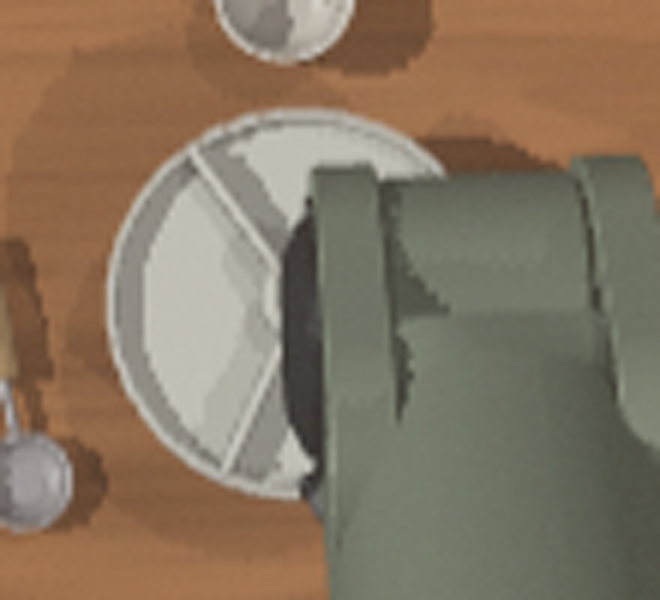

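Notch at (271,157), ear at (267,170). They look nearly aligned, so I'll zoom in and measure.

```bash
python3 -c "
from h import *
im=cv2.imread('pics/w7.png');cv2.imwrite('pics/w7z.png',cv2.resize(im[135:190,235:305],None,fx=11,fy=11,interpolation=cv2.INTER_NEAREST))
cv2.imwrite('pics/w7y.png',cv2.resize(im[0:190,165:380],None,fx=3,fy=3,interpolation=cv2.INTER_CUBIC))"
```

```text
(no output)
```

View pics/w7z.png

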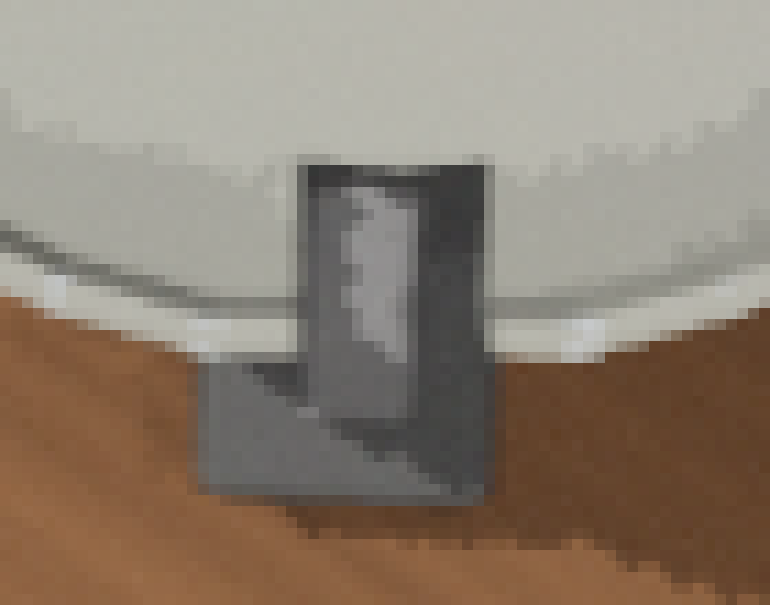

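View pics/w7y.png

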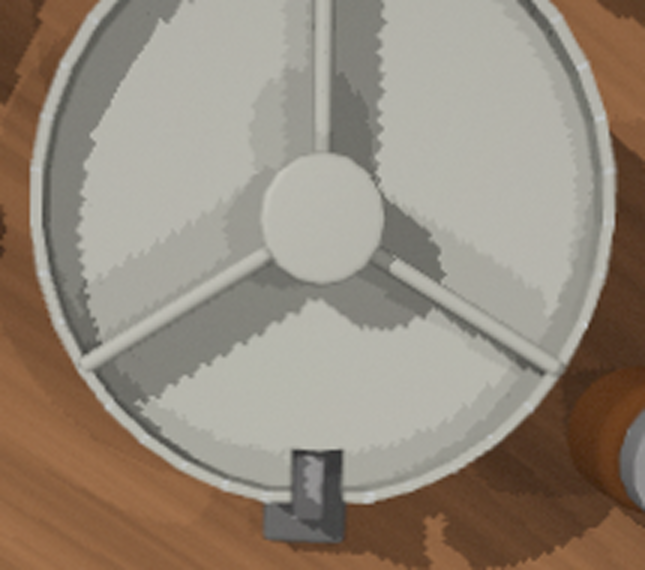

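```bash
python3 -c "
from h import *
import pickle
st=pickle.load(open('w7.pkl','rb'))
g=lambda X,Y:(235+X/11-.5,135+Y/11-.5)
hb=ray('wrist',165+322/3-.5,218/3-.5,.08,st)[:2];print('hub',hb)
C=hb
def P(n,X,Y,z,f=g):
    q=ray('wrist',*f(X,Y),z,st)[:2];d=q-C;a=np.degrees(np.arctan2(d[1],d[0]));print(n,q.round(4),np.hypot(*d).round(4),a.round(2));return a
P('pin in',362,185,.048);P('pin mid',361,300,.048);P('pin out',360,420,.048)
for z in(.056,.054):P('notch inner',395,165,z);P('nL',300,300,z);P('nR',488,300,z)
h=lambda X,Y:(165+X/3-.5,Y/3-.5)
P('rib R',553,367,.074,h);P('rib L',92,362,.074,h);P('rib O',323,20,.074,h)
"
```

```text
hub [ 0.55059239 -0.01679235]
pin in [ 0.4805 -0.0629] 0.0839 -146.63
pin mid [ 0.4704 -0.0701] 0.0963 -146.36
pin out [ 0.4597 -0.0778] 0.1095 -146.14
notch inner [ 0.4853 -0.0634] 0.0802 -144.44
nL [ 0.4682 -0.0638] 0.0948 -150.32
nR [ 0.4795 -0.0796] 0.0949 -138.52
notch inner [ 0.4851 -0.0637] 0.0806 -144.4
nL [ 0.4678 -0.064 ] 0.0953 -150.29
nR [ 0.4792 -0.08  ] 0.0953 -138.48
rib R [ 0.5585 -0.1099] 0.0935 -85.14
rib L [0.4675 0.0208] 0.0912 155.65
rib O [0.5989 0.0177] 0.0593 35.52
```

The notch is at about −144.5° and the pin at −146.4°, so about 2° of clockwise turn is left. I'll nudge once more with the same rib.

```bash
python3 -c "
from h import *
st=read_state();p=st['ee_pos'];C=np.array([.5495,-.0175]);t=np.radians(50)
T=np.r_[C+.062*np.array([np.cos(t),np.sin(t)]),.18];print(T,totool(T-p),yaw(st))"
```

```text
[0.58935283 0.02999476 0.18      ] [162.60080339  -1.51136942 128.44986036] 35.305932932522154
```

Request:
{"method": "drive_tool", "body": {
  "steps": [
    {"dx": 50, "dy": 0, "dz": 0, "roll": 0},
    {"dx": 50, "dy": 0, "dz": 30, "roll": 0},
    {"dx": 45, "dy": -1, "dz": 40, "roll": 0},
    {"dx": 17, "dy": 0, "dz": 40, "roll": 0},
    {"dx": 0, "dy": 0, "dz": 15, "roll": 0},
    {"dx": 0, "dy": 0, "dz": 0, "roll": 0}
  ]
}}

```text
clock: 9.43
ee_pos: [0.5936, 0.0362, 0.1736]
tcp_rot: [-2.971, -0.956, 0.021]
wrist_force: [-0.5, -0.5, 0.6]
grip_width: 0.0001
```

```bash
python3 -c "
from h import *
st=read_state();p=st['ee_pos'];C=np.array([.5495,-.0175]);t=np.radians(50)
T=np.r_[C+.062*np.array([np.cos(t),np.sin(t)]),.139];print(p,totool(T-p),yaw(st))
cv2.imwrite('pics/w8.png',cams.grab_frame('wrist'))"
```

```text
[0.59356354 0.0362158  0.17363163] [-6.82268966  3.43812884 34.60362993] 35.66947435401763
```

View pics/w8.png

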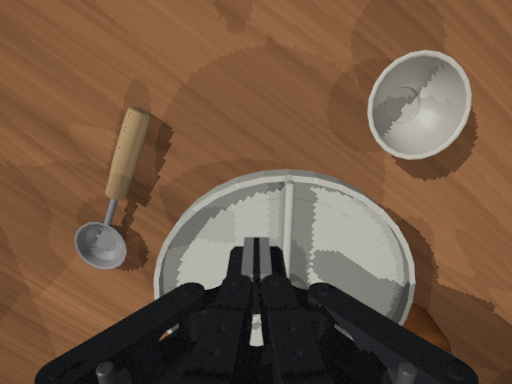

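The tip at (256,240) is clear to the left of the rib at (288,215). I'll descend and creep toward it.

Request:
{"method": "drive_tool", "body": {
  "steps": [
    {"dx": -6, "dy": 1, "dz": 18, "roll": 0},
    {"dx": 0, "dy": 0, "dz": 16, "roll": 0},
    {"dx": 0, "dy": 2, "dz": 0, "roll": 0},
    {"dx": 0, "dy": 2, "dz": 0, "roll": 0},
    {"dx": 0, "dy": 2, "dz": 0, "roll": 0}
  ]
}}

```text
clock: 10.1
ee_pos: [0.5945, 0.0259, 0.1451]
tcp_rot: [-2.974, -0.953, 0.008]
wrist_force: [-0.1, -0.9, 1.0]
grip_width: -0.0001
```

```bash
cat > q.py <<'E'
from h import *
st=read_state();p=st['ee_pos'];print(p.round(4),yaw(st).round(1),st['wrist_force'].round(1))
for C in ([.5485,-.018],[.5506,-.0168]):
    d=p[:2]-C;print(np.hypot(*d).round(4),np.degrees(np.arctan2(d[1],d[0])).round(1))
# perpendicular distance of finger from current rib line at 35.5 deg through C
t=np.radians(35.5)
for C in ([.5485,-.018],[.5506,-.0168]):
    d=p[:2]-C;print('perp mm',1000*(-np.sin(t)*d[0]+np.cos(t)*d[1]))
E
python3 q.py
```

```text
[0.5945 0.0259 0.1451] 35.5 [-0.1 -0.9  1. ]
0.0636 43.7
0.0613 44.2
perp mm 9.050390621963565
perp mm 9.292928206928945
```

Request:
{"method": "drive_tool", "body": {
  "steps": [
    {"dx": 0, "dy": -1, "dz": 6, "roll": 0},
    {"dx": 0, "dy": 2, "dz": 2, "roll": 0},
    {"dx": 0, "dy": 2, "dz": 0, "roll": 0}
  ]
}}

```text
clock: 10.48
ee_pos: [0.5964, 0.0239, 0.1371]
tcp_rot: [-2.973, -0.954, 0.007]
wrist_force: [-1.6, 1.0, 2.9]
grip_width: 0.0
```

```bash
python3 q.py
```

```text
[0.5964 0.0239 0.1371] 35.6 [-1.6  1.   2.9]
0.0637 41.2
0.0613 41.6
perp mm 6.310486930901887
perp mm 6.553024515867277
```

Request:
{"method": "drive_tool", "body": {
  "steps": [
    {"dx": 0, "dy": -3, "dz": 0, "roll": 0},
    {"dx": 0, "dy": -2, "dz": -25, "roll": 0},
    {"dx": -30, "dy": 0, "dz": -50, "roll": 0},
    {"dx": -50, "dy": 0, "dz": -30, "roll": 0},
    {"dx": -50, "dy": 0, "dz": -30, "roll": 0},
    {"dx": -30, "dy": 0, "dz": -30, "roll": 0},
    {"dx": 0, "dy": 0, "dz": 0, "roll": 0},
    {"dx": 0, "dy": 0, "dz": 0, "roll": 0}
  ]
}}

```text
clock: 11.48
ee_pos: [0.4606, -0.0697, 0.3061]
tcp_rot: [-2.975, -0.954, 0.007]
wrist_force: [0.5, -0.1, -0.1]
grip_width: 0.0001
```

```bash
python3 -c "
from h import *
import pickle
st=read_state();pickle.dump(st,open('w9.pkl','wb'));print(st['ee_pos'])
im=cams.grab_frame('wrist');cv2.imwrite('pics/w9.png',im)
a=cv2.resize(im[125:195,230:310],None,fx=9,fy=9,interpolation=cv2.INTER_NEAREST);cv2.imwrite('pics/w9z.png',a)
cv2.imwrite('pics/w9y.png',cv2.resize(im[0:190,165:380],None,fx=3,fy=3,interpolation=cv2.INTER_CUBIC))"
```

```text
[ 0.46064053 -0.06969462  0.30613497]
```

View pics/w9z.png

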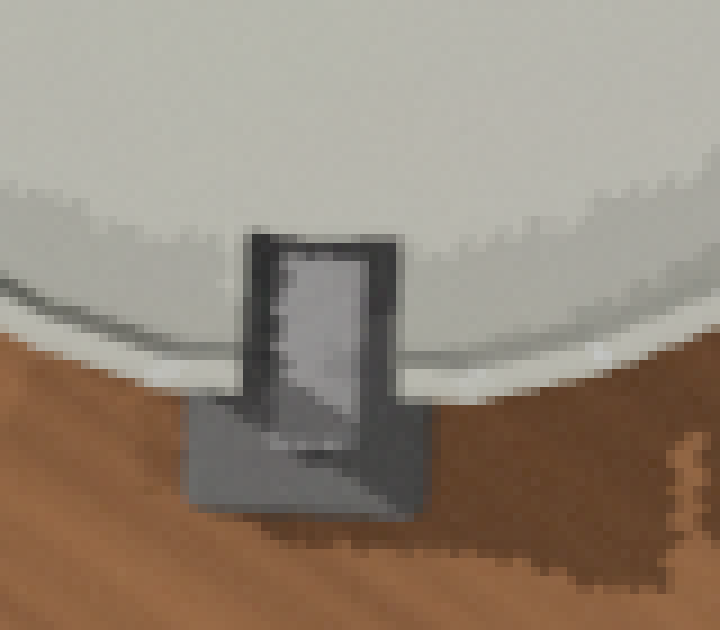

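View pics/w9y.png

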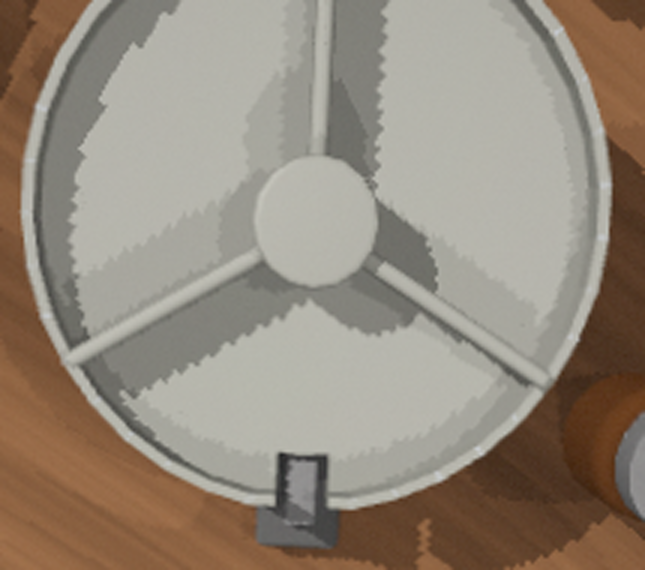

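The pin is now centred in the notch: in the zoom the pin spans about 270–362 and the notch 248–397. Next I'll compute the angles and the move to press on the hub.

```bash
python3 -c "
from h import *
import pickle
st=pickle.load(open('w9.pkl','rb'))
hb=ray('wrist',165+316/3-.5,221/3-.5,.08,st)[:2];print('hub',hb)
g=lambda X,Y:(230+X/9-.5,125+Y/9-.5)
for n,X,Y,z in(('pin',317,350,.048),('nL',247,330,.056),('nR',398,330,.056)):
    d=ray('wrist',*g(X,Y),z,st)[:2]-hb;print(n,np.hypot(*d).round(4),np.degrees(np.arctan2(d[1],d[0])).round(2))
st=read_state();T=np.r_[.5500,-.0174,.175];print(totool(T-st['ee_pos'],st),yaw(st))"
```

```text
hub [ 0.55067443 -0.01700385]
pin 0.0962 -146.64
nL 0.0926 -152.26
nR 0.0918 -140.49
[102.93899685  11.88369483 130.89138958] 35.587512091711275
```

Notch at −146.4°, pin at −146.6°: aligned to within 0.4 mm. I'll go over the hub and press.

Request:
{"method": "drive_tool", "body": {
  "steps": [
    {"dx": 40, "dy": 4, "dz": 30, "roll": 0},
    {"dx": 40, "dy": 4, "dz": 40, "roll": 0},
    {"dx": 20, "dy": 3, "dz": 35, "roll": 0},
    {"dx": 0, "dy": 0, "dz": 15, "roll": 0},
    {"dx": 0, "dy": 0, "dz": 0, "roll": 0}
  ]
}}

```text
clock: 12.15
ee_pos: [0.5503, -0.014, 0.1782]
tcp_rot: [-2.971, -0.959, 0.013]
wrist_force: [0.6, -0.1, 0.9]
grip_width: -0.0001
```

```bash
python3 -c "
from h import *
st=read_state();T=np.r_[.5500,-.0174,.157];print(st['ee_pos'],totool(T-st['ee_pos'],st),st['wrist_force'])"
```

```text
[ 0.55034019 -0.0139629   0.17824981] [-2.24528988  3.03717041 21.19476704] [ 0.61714663 -0.11208795  0.87919998]
```

Request:
{"method": "drive_tool", "body": {
  "steps": [
    {"dx": -2, "dy": 3, "dz": 10, "roll": 0},
    {"dx": 0, "dy": 0, "dz": 9, "roll": 0},
    {"dx": 0, "dy": 0, "dz": 3, "roll": 0},
    {"dx": 0, "dy": 0, "dz": 3, "roll": 0}
  ]
}}

```text
clock: 12.65
ee_pos: [0.5504, -0.0185, 0.1541]
tcp_rot: [-2.973, -0.957, 0.008]
wrist_force: [-0.4, -0.6, 0.4]
grip_width: -0.0003
```

Request:
{"method": "drive_tool", "body": {
  "steps": [
    {"dx": 0, "dy": 0, "dz": 3, "roll": 0},
    {"dx": 0, "dy": 0, "dz": 3, "roll": 0},
    {"dx": 0, "dy": 0, "dz": 3, "roll": 0}
  ]
}}

```text
clock: 13.02
ee_pos: [0.5505, -0.0185, 0.1452]
tcp_rot: [-2.974, -0.957, 0.007]
wrist_force: [-1.3, -0.7, 2.7]
grip_width: -0.0002
```

Request:
{"method": "drive_tool", "body": {
  "steps": [
    {"dx": 0, "dy": 0, "dz": 3, "roll": 0},
    {"dx": 0, "dy": 0, "dz": 3, "roll": 0},
    {"dx": 0, "dy": 0, "dz": 3, "roll": 0}
  ]
}}

```text
clock: 13.4
ee_pos: [0.5511, -0.0185, 0.1395]
tcp_rot: [-2.976, -0.957, 0.004]
wrist_force: [-28.0, -1.5, 95.6]
grip_width: 0.0001
```

The force rose sharply at z = 0.1395, 1.5 mm past the expected seated height of 0.141, so it looks to be on the hard stop. I'll back off straight up.

Request:
{"method": "drive_tool", "body": {
  "steps": [
    {"dx": 0, "dy": 0, "dz": -3, "roll": 0},
    {"dx": 0, "dy": 0, "dz": -10, "roll": 0},
    {"dx": 0, "dy": 0, "dz": -40, "roll": 0},
    {"dx": -40, "dy": 0, "dz": -40, "roll": 0},
    {"dx": -50, "dy": 0, "dz": -30, "roll": 0},
    {"dx": -20, "dy": 0, "dz": -30, "roll": 0},
    {"dx": 0, "dy": 0, "dz": 0, "roll": 0}
  ]
}}

```text
clock: 14.28
ee_pos: [0.4605, -0.0862, 0.2983]
tcp_rot: [-2.976, -0.958, 0.002]
wrist_force: [1.1, 0.5, -0.9]
grip_width: -0.0002
```

```bash
python3 s.py t6; python3 -c "
from h import *
st=read_state()
im=cams.grab_frame('wrist');cv2.imwrite('pics/w10.png',im)
cv2.imwrite('pics/w10y.png',cv2.resize(im[0:200,165:380],None,fx=3,fy=3,interpolation=cv2.INTER_CUBIC))
import pickle;pickle.dump(st,open('w10.pkl','wb'))
cv2.imwrite('pics/s10.png',cams.grab_frame('scene'))"
```

```text
14.275 [ 0.4605 -0.0862  0.2983] yaw 35.7 [ 1.1  0.5 -0.9]
r 0.1113 ang -142.3
```

View pics/w10y.png

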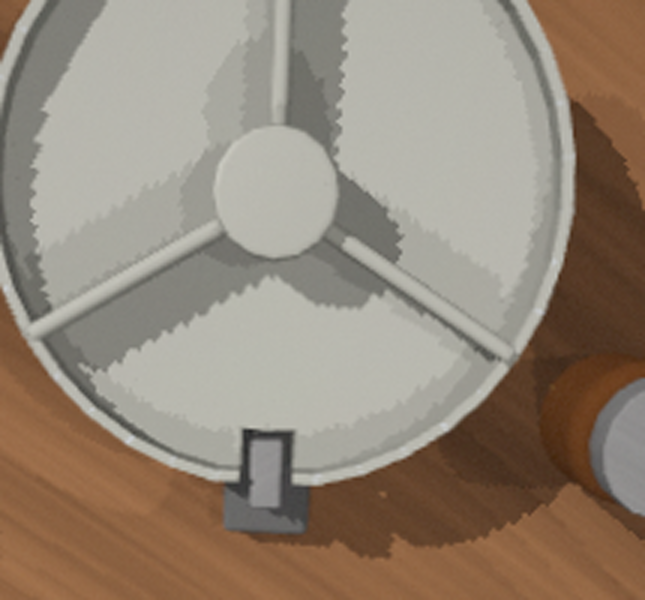

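View pics/s10.png

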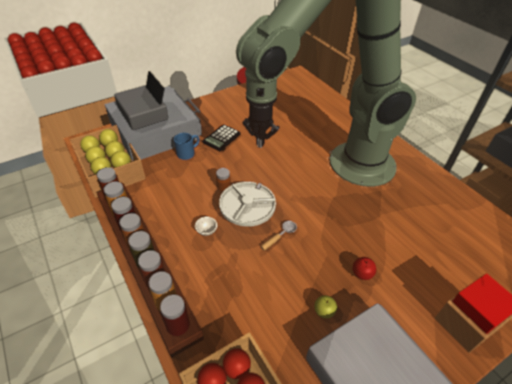

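In the wrist view the notch surrounds the pin, and everything else stands in place. I'll check the seated height from the hub's shift in the scene view.

```bash
python3 -c "
from h import *
for z in(.08,.068):print(proj('scene',(.55,-.0175,z)))
a=cv2.imread('pics/scene0.png')[160:240,200:300];b=cv2.imread('pics/s10.png')[160:240,200:300]
def rim(n):
    im=cv2.imread(n);h=cv2.cvtColor(im,cv2.COLOR_BGR2HSV);m=((h[...,1]<75)&(h[...,2]>110)).astype(np.uint8);m[:175]=0;m[230:]=0;m[:,:218]=0;m[:,280:]=0
    c=max(cv2.findContours(m,cv2.RETR_EXTERNAL,cv2.CHAIN_APPROX_NONE)[0],key=cv2.contourArea);return cv2.boundingRect(c),cv2.fitEllipse(cv2.convexHull(c))[0]
print(rim('pics/scene0.png'),rim('pics/s10.png'))
cv2.imwrite('pics/cmp.png',cv2.resize(np.hstack([a,b]),None,fx=4,fy=4,interpolation=cv2.INTER_CUBIC))"
```

```text
[247.57321227 196.06303822]
[247.5521756 198.3696985]
((219, 180, 57, 45), (247.0814971923828, 201.45782470703125)) ((219, 182, 57, 44), (246.91395568847656, 203.40614318847656))
```

View pics/cmp.png

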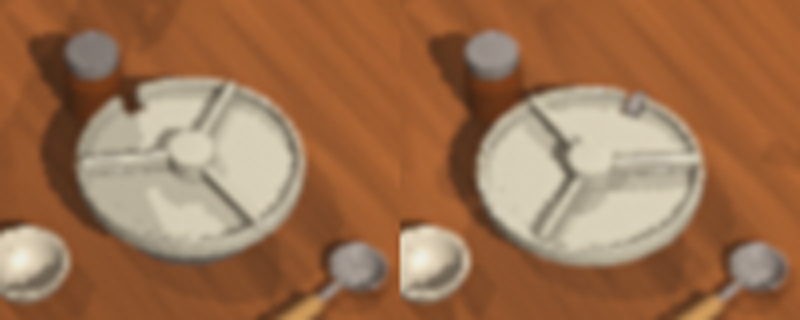

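The rim dropped 1.95 px against about 2.3 px expected for the full 12 mm. The fingertip also met the hard stop at the seated height. The hand is clear, so I'm handing in.

```bash
python3 -c "
from cell import workorder
print(workorder.finish_job())"
```

```text
the job is handed in; nothing more can be done
None
```

I turned the tray about 61° clockwise with the closed fingertips on its dividers, then pressed it down on the hub and handed the job in at about 14.4 s. The verdict isn't reported.

- **Alignment:** before pressing, the notch was at −146.4° and the pin at −146.6°, about 0.4 mm apart. The picture after pressing shows the pin inside the notch.
- **Seating:** the fingertip met a hard stop with the tool at z = 0.1395 m; fully seated should read 0.141 m. The scene camera agrees less exactly: the rim dropped 1.95 px, against about 2.3 px for the full 12 mm. That suggests roughly 10 mm, give or take about 1 mm.
- **Press force:** the last press peaked at 95.6 N on the wrist, higher than I intended but under the 120 N limit.
- **Push force:** turning the tray sometimes took 10–13 N instead of the expected 2 N. I did not find out why.
- **Surroundings:** in the final scene picture nothing else appears to have moved, though I did not measure each item. The hand is about 0.15 m above the tray and touches nothing.

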